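# Lever the drainage slab up onto its spring bolts

## Robot

A 6-joint arm with a two-finger parallel gripper is mounted at the origin on a cart in front of the work surface, level with it; the furniture and walls round the work are solid. World frame = base frame: x ahead of the robot, y to its left, z up, the work surface at z = 0. Lengths are in mm, angles in rad, forces in N, time in s.
With the tool pointing down it reaches from about 275 to 1000 mm from the base axis. Payload 8.4 kg.
Tool frame: the origin (TCP) lies at the very end of the fingers, on their centre line; the grasp point (between the pads) lies 19 mm behind it; z points along the fingers, x is the direction in which the jaws open and shut, and the axes are right-handed (so a half turn about z gives the same grasp; the last joint's range is limited). The gripper opens to 85 mm and grips with 20 to 120 N. Pads are 22 mm wide; open, the fingers measure 114 mm over their backs; the gripper's body (76 mm by 85 mm) begins 54 mm behind the grasp point. The pads swing forward as they close: fully open they stand 13 mm farther back than shut.
Start: joints at [1.272, 0.353, 1.633, -0, 1.155, -0.002], TCP at [182.787, 597.676, 231.281] pointing down, gripper open.
Joint ranges: [-2.63, 2.63], [-0.92, 2.1], [0.06, 2.66], [-1.3, 4.44], [0, 2.69], [-3.02, 3.02]. Speed limits (rad/s): [2.22, 2.22, 2.79, 3.14, 3.14, 3.14].

## Interface

Orientations are given as [roll, pitch, yaw] about the fixed x, y, z axes, in that order (R = Rz(yaw) Ry(pitch) Rx(roll)).
In Python, from rig import r gives the robot as it stands. The module is installed in compiled form; this text tells all that it offers.
- The arm moves only by the tool apply_moves, never from a script. Its argument "targets" is a list that holds one entry, the list of rows, each a list of 7 numbers: the gripper's target within -1 to 1 (fully open at 1, half-way at 0, shut at -1), then the shift along the tool's x, y, z in cm, then the turn, a rotation vector about the tool's x, y, z in degrees. A call has 1 to 8 rows; each row is the pose to reach, as a shift and turn from the pose measured when the call began, along the tool's axes at that moment; what a row does not reach only later rows make up. A row lasts 1/10 s, in which the tool goes at most 50 mm and 8.59 degrees, less where a joint would pass 70% of its speed; a pose out of reach is approached as far as the arm can. A call with a gripper value outside its range is refused whole. The fingers move at their own pace and stop on an object; "newtons" is the grip in N (left out, the last holds). Time passes only in rows, so rows that repeat a pose let the fingers close. It gives the time, the measured TCP pose, the force and the opening at its end, in the units of the state.
- r.sense(): the state, without advancing time (a new reading comes with each control period).
- r.grab_frame(name): name is "scene" or "side" or "wrist"; returns a dict with "pixels" (480x640x3 uint8, red, green, blue), "fov_y" (degrees; the focal length in pixels is half the picture's height over the tangent of half this angle, whatever the lens; pixels are square), "cx", "cy" (the principal point, pixels), "R" (3x3) and "t" (3): a world point X has camera coordinates R X + t; the wrist camera has in their place "mount" (4x4, takes a point from camera to tool coordinates, whose origin is the TCP and whose axes are the tool frame's). Camera axes: x right, y down, z forward; pixel columns grow to the right and rows downward; lengths in mm; the calibration is good to about 2 mm. The wrist camera is an equidistant fisheye: a pixel r from the principal point sees the ray r / f radians off the axis. A picture is of the moment at which its call begins: read the wrist's pose just before it. There is no depth.
- r.sign_off(): hands the job in, once; it reports no verdict.
The state is a dict: "clock": time; "qpos": joint angles; "qvel": joint speeds; "joint_efforts": joint torques, N m; "eef_pos": TCP position; "tcp_rot": TCP orientation; "contact_force": force on the tool from outside, world axes, zero at the start; "wrist_torque": the same for the moment, N m; "opening": opening from 0.0 (shut) to 1.0 (fully open).
Only numpy, scipy, OpenCV 4.12 (cv2) and the standard library are available. Lean on these libraries where they do the work, as an engineer would, in place of code of your own. Each camera call takes 0.05 s, during which the arm holds its last target. There are 200 camera calls.

## Task

Tilt the heavy concrete slab so that it drains: with the wooden-handled pry bar laid over the fulcrum block and its tip under the middle of the slab's front edge, lever the front up until the slab gently meets the rubber under the crossbar above it (do not force it any further), so that the two spring bolts shoot in underneath. Then let the slab down softly onto the bolts, draw the bar out and lay it flat on the table, clear of slab and fulcrum block. Do not touch the slab with the gripper, and leave the jar and the dropper bottle alone.

Things in the scene. Friction and masses are not known exactly. Their poses are not given: they have to be found in the camera images.
- slab: Grey concrete slab 200 (x) x 180 (y) x 40 mm on four feet 32 mm high; underside 32, top 72 mm up; 2.7 to 4.2 kg. Origin: centre of its footprint, table height. -x points out of its front to the fulcrum; front lower edge at x = -100 mm. The feet leave the middle 60 mm of the front open. Levered up, it tips on its rear feet (x = +93 mm), held from sliding back by a kerb.
- stop (a point): Nominal middle of the underside of the rubber strip (16 x 170 mm) under the gantry's steel crossbar, the stop over the slab, 20 mm above its top. Crossbar 236 mm along y on posts at y = +-108 mm. The real one is up to 9 mm higher or lower, not measured: feel for it (steep rise of force); the rubber gives only 1.5 mm, then it is hard. Axes as the slab's.
- bolt_line (a point): Nominal height of the tops of the two spring bolts (12 mm thick, one in each post, pressing on the slab's sides): 15.5 mm above the slab's underside, but up to 9 mm off together with the crossbar. When the underside passes them they shoot 12 mm in under it, about 3 mm of lift before the slab meets the rubber. On them the slab is tilted 0.04 to 0.16 rad, front up.
- fulcrum: Fixed dark timber block 60 x 90 x 46 mm in front of the slab, with a steel rod of 10 mm radius lying along its top (own y axis), top of the rod 58 mm over the table. Origin: centre of its footprint. Own +x points to the slab; the rod's axis is 72 to 88 mm in front of the slab's front edge.
- bar_grip (a point): Middle of the pry bar's wooden handle (110 x 24 wide x 24 mm high), 12 mm above the bar's flat underside; it lies flat. +x runs along the 22 mm wide, 8 mm thick steel blade (last 30 mm: 26 x 6; underside level with the handle's) to the tip, 245 mm away; z is up. 0.25 kg, balance about 60 mm towards the tip.
- bar_tip (a point): Middle of the pry bar's tip edge, 3 mm above its underside. Sloping down 0.5 rad over the rod, the tip goes 25 mm under the slab's front edge free of table and slab. Lifting takes 5 to 13 N down at the handle, which sinks 20 to 65 mm; over 20 N there is forcing it.
- jar (a point): Middle (45 mm up) of a clear jar with a black lid, 63 mm across and 90 mm high, a bystander.
- dropper (a point): Middle (51 mm up) of a small brown dropper bottle, 34 mm across and 102 mm high, a bystander.
There are look-alikes about, which are no part of the job. Leave any green or orange look-alike of the fulcrum alone.

How it is judged (in metres and radians):
On the way, in this order (a step that is already met when the one before it is completed fails the run):
1. the bar's tip is under the slab's front edge, in the middle, the slab still down (x of bar_tip in the frame of slab above -0.095 m and y of bar_tip in the frame of slab between -0.035 and 0.035 m and z of bar_tip in the frame of slab below 0.035 m and angle between slab's own z axis and vertical below 0.03 rad), for 0.1 s.
2. the slab's front is raised by the bar bearing on the fulcrum (angle between slab's own z axis and vertical above 0.036 rad and contact force between bar and fulcrum above 5 N and contact force between bar and slab above 3 N), for 0.2 s.
At the end, for the whole second after the job is handed in: The slab rests still on both spring bolts, its front up (tilt 0.036 to 0.19 rad), not twisted sideways (within 0.04 rad); the bar lies flat and still on the table, touching neither slab nor fulcrum, its tip at least 130 mm and its handle 150 mm from the slab's centre (angle between slab's own z axis and vertical between 0.036 and 0.19 rad and angle between the x axis of slab and the x axis of fulcrum, either way round below 0.2 rad and angle between slab's own y axis and vertical between 1.53 and 1.61 rad and linear speed of each of slab, bar below 0.01 m/s and horizontal distance between bar_tip and slab above 0.13 m and horizontal distance between bar_grip and slab above 0.15 m and contact force between bar and slab below 0.1 N and contact force between bar and fulcrum below 0.1 N and height (world z) of bar_grip below 0.025 m and angle between bar_grip's own z axis and vertical below 0.1 rad).
It fails at once if the lift is forced: more than 75 N between bar and fulcrum (contact force between bar and fulcrum above 75 N).
It fails at once if the slab falls or is jerked (faster than 0.15 m/s) (linear speed of slab above 0.15 m/s).
It fails at once if the robot touches the slab (contact force between the arm and slab above 2 N).
It fails at once if the gripper touches the slab (contact force between the fingers and slab above 2 N).
It fails at once if the jar or the dropper bottle is disturbed (distance of any of jar, dropper from where it was at the start of the episode above 0.02 m).
It also fails if it takes over 72 s, if anything falls off the work surface, if the arm or the gripper's body presses on something with over 40 N, if the wrist force passes 120 N, or if a joint passes its speed limit or range.

## Working session

There is one attempt and no reset: what is moved stays moved. The work goes in short steps, Python scripts to look and compute and a tool call to move; the robot and the scene stay as the last step left them, time stands still between calls to the robot, and variables do not carry over. Pictures are saved under pics/ and viewed, about 8 in all and at most 12, crops included, and the job is handed in when it is done.

Besides the shell and the picture viewer there is one more tool, called after "Call:" as name(argument=value, ...), one argument or row to a line, values as JSON. apply_moves: Moves the arm, as the interface text tells. Its arguments: {"type":"object","properties":{"targets":{"type":"array"},"newtons":{"type":"number"}},"required":["targets"]}

```bash
mkdir -p pics; python3 - <<'E'
from rig import r
import cv2,pickle,numpy as np
print(r.sense())
for n in ["scene","side","wrist"]:
    f=r.grab_frame(n); pickle.dump(f,open(f"{n}0.pkl","wb"))
    cv2.imwrite(f"pics/{n}0.png",f["pixels"][...,::-1])
    print(n,{k:(np.round(v,3).tolist() if k!="pixels" else 0) for k,v in f.items()})
E
```

```text
{'clock': 0.0, 'qpos': array([ 1.27159877e+00,  3.53657945e-01,  1.63414672e+00, -1.22616273e-05,
        1.15520016e+00, -2.41206642e-03]), 'qvel': array([0.00016055, 0.00044095, 0.00060508, 0.00121897, 0.00163192,
       0.00121618]), 'joint_efforts': array([ 2.53693361e-03, -6.05265284e+01, -3.42076135e+01,  7.06044716e-05,
        9.34877928e-03,  1.76698353e-05]), 'eef_pos': array([182.64795272, 597.20974841, 230.55017774]), 'tcp_rot': array([3.14158485e+00, 1.41219448e-03, 1.27401579e+00]), 'contact_force': array([0.0551703 , 0.28768335, 0.08455863]), 'wrist_torque': array([-0.0247755 , -0.01169309, -0.04355536]), 'opening': 1.0018947933220501}
scene {'pixels': 0, 'fov_y': 42.926, 'cx': 323.623, 'cy': 238.779, 'R': [[0.529, -0.848, 0.019], [-0.337, -0.23, -0.913], [0.779, 0.477, -0.408]], 't': [-325.658, 250.498, 941.727]}
side {'pixels': 0, 'fov_y': 57.404, 'cx': 320.712, 'cy': 238.624, 'R': [[-0.931, -0.365, -0.005], [-0.136, 0.359, -0.923], [0.339, -0.859, -0.384]], 't': [472.4, 160.728, 852.695]}
wrist {'pixels': 0, 'fov_y': 65.706, 'cx': 316.543, 'cy': 230.044, 'mount': [[1.0, 0.0, -0.0, 0.012], [-0.0, 0.962, 0.272, -69.897], [0.0, -0.272, 0.962, -142.125], [0.0, 0.0, 0.0, 1.0]]}
```

View pics/scene0.png

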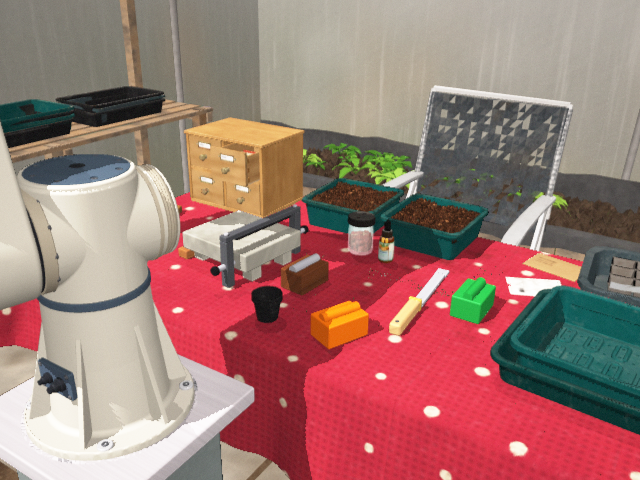

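View pics/side0.png

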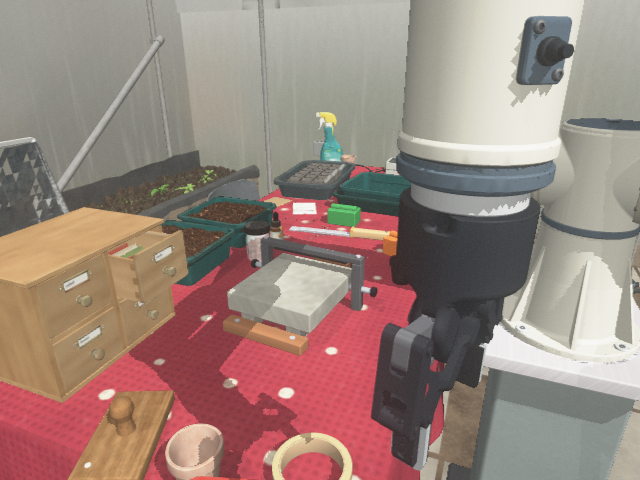

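The scene picture shows the slab under its gantry at (240,245). Three blocks carry a rod: the dark brown timber with a grey steel rod at (305,272), an orange one at (340,323) and a green one at (473,298). The brown one fits the description. The pry bar with its pale handle lies at (405,318), tip at (445,272). The jar is at (361,233), the dropper at (387,243), and a black pot stands at (266,303). I'll confirm this in an enlarged crop.

```bash
cat > h.py <<'E'
import numpy as np,pickle,cv2
def load(n): return pickle.load(open(n+".pkl","rb"))
def foc(f): return 240/np.tan(np.radians(f["fov_y"])/2)
def ray(f,u,v):
    d=np.array([(u-f["cx"])/foc(f),(v-f["cy"])/foc(f),1.]); R=np.array(f["R"]);t=np.array(f["t"])
    return -R.T@t, R.T@d
def onz(f,u,v,z):
    o,d=ray(f,u,v); return o+d*(z-o[2])/d[2]
def proj(f,X):
    c=np.array(f["R"])@np.array(X,float)+f["t"]; return c[0]/c[2]*foc(f)+f["cx"],c[1]/c[2]*foc(f)+f["cy"]
E
python3 - <<'E'
from h import *
f=load("scene0");im=f["pixels"][...,::-1]
cv2.imwrite("pics/c1.png",cv2.resize(im[195:355,175:505],None,fx=2.4,fy=2.4,interpolation=cv2.INTER_CUBIC))
f=load("side0");im=f["pixels"][...,::-1]
cv2.imwrite("pics/c2.png",cv2.resize(im[195:365,210:410],None,fx=3.5,fy=3.5,interpolation=cv2.INTER_CUBIC))
E
```

```text
(no output)
```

View pics/c1.png

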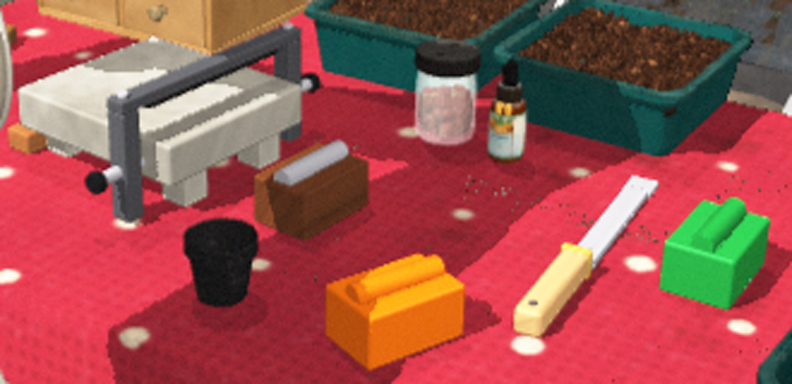

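View pics/c2.png

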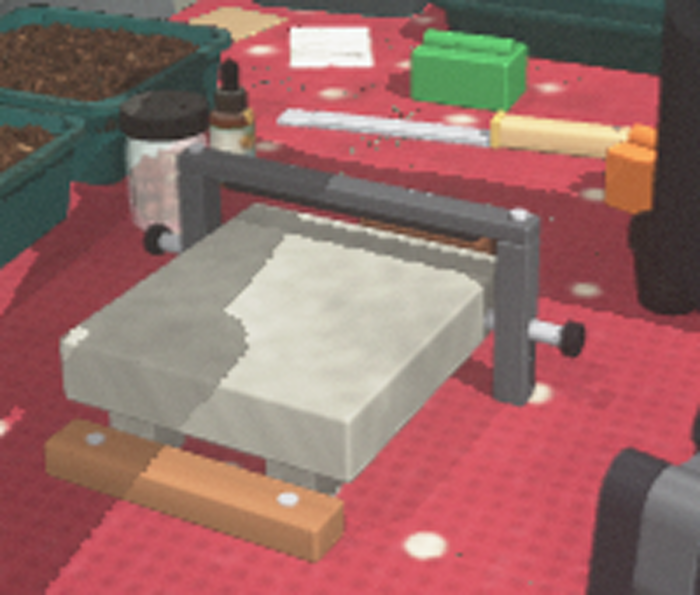

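The crops confirm the brown timber block with the grey rod (scene px ~(305,272)) standing in front of the slab's open front. The orange and green ones are decoys. The kerb is at the slab's rear. Next I'll measure the corner pixels.

```bash
python3 - <<'E'
from h import *
S=load("scene0");D=load("side0")
sc=lambda u,v,z:onz(S,175+u/2.4,195+v/2.4,z).round(1)
sd=lambda u,v,z:onz(D,210+u/3.5,195+v/3.5,z).round(1)
print("slab top side",[sd(*p,72) for p in[(63,347),(350,420),(485,288),(255,205)]])
print("slab top scene",[sc(*p,72) for p in[(20,92),(160,150),(301,88)]])
print("fulc top corners z46",[sc(*p,46) for p in [(256,180),(300,200),(368,170)]])
print("fulc bottom z0",[sc(*p,0) for p in[(256,215),(304,236),(368,203)]])
print("rod ends z58 (top)",[sc(*p,58) for p in[(280,166),(342,143)]])
print("bar handle end top z24",[sc(*p,24) for p in[(516,316),(542,323),(592,252),(563,243)]])
print("bar tip z6",[sc(*p,6) for p in[(634,176),(658,182)]])
print("bar tip side z6",[sd(*p,6) for p in[(285,109),(277,121)]], "handle near blade", sd(492,115,24),sd(492,143,24))
print("jar base",sc(445,135,0),"jar lid c z90",sc(447,52,90),"dropper base",sc(507,155,0),"top",sc(511,66,102))
print("pot rim front/base",sc(222,300,0),"orange",sc(370,365,0),sc(463,320,0),"green",sc(662,285,0),sc(716,305,0))
print("crossbar",[sc(*p,110) for p in[(125,95),(290,28)]],"side posts bottom",sd(515,405,0))
E
```

```text
slab top side [array([594. , 248.8,  72. ]), array([424.7, 260. ,  72. ]), array([406.2, 105.4,  72. ]), array([578.5,  49.2,  72. ])]
slab top scene [array([416.9, 244.4,  72. ]), array([393.3,  60.4,  72. ]), array([571.2,  35.6,  72. ])]
fulc top corners z46 [array([434.6, -10. ,  46. ]), array([425.3, -61.7,  46. ]), array([504.8, -79.6,  46. ])]
fulc bottom z0 [array([452.4,   3.3,   0. ]), array([444.6, -53.1,   0. ]), array([527.1, -67.1,   0. ])]
rod ends z58 (top) [array([448.5, -25.4,  58. ]), array([516.8, -44.9,  58. ])]
bar handle end top z24 [array([ 395.5, -278.5,   24. ]), array([ 397.6, -299.2,   24. ]), array([ 517.8, -287.2,   24. ]), array([ 518.3, -261.1,   24. ])]
bar tip z6 [array([ 701.9, -250.8,    6. ]), array([ 702.8, -274.1,    6. ])]
bar tip side z6 [array([ 707.8, -269.7,    6. ]), array([ 702.1, -241.5,    6. ])] handle near blade [ 522.8 -274.4   24. ] [ 504.2 -216.6   24. ]
jar base [692.6 -55.2   0. ] jar lid c z90 [689. -55.  90.] dropper base [ 686.6 -126.9    0. ] top [ 665.9 -134.5  102. ]
pot rim front/base [321.9 -56.8   0. ] orange [ 309.6 -202.4    0. ] [ 402.4 -230.8    0. ] green [ 539.7 -341.8    0. ] [ 534.5 -389.4    0. ]
crossbar [array([400.5, 102.9, 110. ]), array([613. ,  76.6, 110. ])] side posts bottom [386.  106.7   0. ]
```

```bash
cat >> h.py <<'E'
from scipy.spatial.transform import Rotation as Ro
def barR(psi,s):  # bar frame: yaw psi, sloping down s towards tip
    return (Ro.from_euler('z',psi)*Ro.from_euler('y',s)).as_matrix()
def toolR(psi,s):
    B=barR(psi,s); return np.c_[-B[:,1],-B[:,0],-B[:,2]]
def plan(st,p,R):  # cm shift, deg rotvec in current tool frame
    C=Ro.from_euler('xyz',st["tcp_rot"]).as_matrix()
    d=C.T@(np.array(p)-st["eef_pos"])/10; w=np.degrees(Ro.from_matrix(C.T@R).as_rotvec())
    print("shift",d.round(2),"rot",w.round(1),"rows>=",round(max(np.linalg.norm(d)/5,np.linalg.norm(w)/8.59),1)); return d,w
E
python3 - <<'E'
from rig import r
from h import *
plan(r.sense(),[470,-60,330],toolR(1.43,0))
E
```

```text
shift [-54.46  46.7   -9.87] rot [ 0.   0.1 81.1] rows>= 14.5
```

Call:
apply_moves(
  targets=[
    [[1,-3.4,2.9,-0.6,0,0,0],[1,-6.8,5.8,-1.2,0,0,0],[1,-10.2,8.7,-1.8,0,0,0],[1,-13.6,11.6,-2.5,0,0,0],[1,-17,14.6,-3.1,0,0,0],[1,-20.4,17.5,-3.7,0,0,0],[1,-23.8,20.4,-4.3,0,0,0],[1,-27.2,23.3,-4.9,0,0,0]],
  ],
)

```text
clock: 0.95
eef_pos: [326.2, 267.4, 280.2]
tcp_rot: [3.141, 0.001, 1.274]
contact_force: [1.1, -0.4, 0.8]
opening: 1.002
```

Call:
apply_moves(
  targets=[
    [[1,-3.4,2.9,-0.6,0,0,8.5],[1,-6.8,5.8,-1.2,0,0,17],[1,-10.2,8.7,-1.8,0,0,25],[1,-13.6,11.6,-2.5,0,0,33],[1,-17,14.6,-3.1,0,0,41],[1,-20.4,17.5,-3.7,0,0,49],[1,-23.8,20.4,-4.3,0,0,57],[1,-27.2,23.3,-4.9,0,0,65]],
  ],
)

```text
clock: 1.75
eef_pos: [469.8, -62.7, 329.8]
tcp_rot: [3.141, 0.0, 0.134]
contact_force: [1.4, 0.3, 1.1]
opening: 1.001
```

```bash
python3 - <<'E'
from rig import r
from h import *
plan(r.sense(),[470,-60,330],toolR(1.43,0))
E
```

```text
shift [ 0.05 -0.27 -0.02] rot [ 0.1 -0.  15.7] rows>= 1.8
```

```bash
cat >> h.py <<'E'
def wray(f,st,u,v):
    fo=foc(f); x,y=u-f["cx"],v-f["cy"]; rr=np.hypot(x,y)+1e-9; th=rr/fo
    d=np.array([np.sin(th)*x/rr,np.sin(th)*y/rr,np.cos(th)]); M=np.array(f["mount"])
    C=Ro.from_euler('xyz',st["tcp_rot"]).as_matrix()
    return C@M[:3,3]+st["eef_pos"], C@M[:3,:3]@d
def wz(f,st,u,v,z):
    o,d=wray(f,st,u,v); return o+d*(z-o[2])/d[2]
E
python3 - <<'E'
from rig import r
from h import *
st=r.sense(); f=r.grab_frame("wrist"); f["st"]=st
pickle.dump(f,open("w1.pkl","wb")); cv2.imwrite("pics/w1.png",f["pixels"][...,::-1])
E
```

```text
(no output)
```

View pics/w1.png

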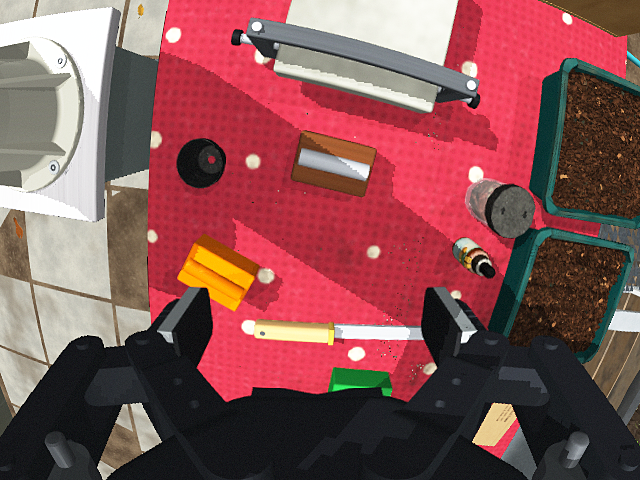

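The wrist view shows the slab front at (275–435, 65–110), the brown fulcrum at (334,163), and the bar's handle at (290,330) with its blade to the right, partly behind a finger. I'll enlarge it for the corners.

```bash
python3 - <<'E'
from h import *
f=load("w1");im=f["pixels"][...,::-1]
cv2.imwrite("pics/c3.png",cv2.resize(im[5:205,230:490],None,fx=3,fy=3,interpolation=cv2.INTER_CUBIC))
hsv=cv2.cvtColor(np.ascontiguousarray(im),cv2.COLOR_BGR2HSV)
for nm,lo,hi,roi in [("brown",(5,90,30),(16,230,150),(285,125,385,200)),("handle",(18,60,120),(30,200,255),(240,310,340,350))]:
    m=cv2.inRange(hsv,lo,hi);k=np.zeros_like(m);x0,y0,x1,y1=roi;k[y0:y1,x0:x1]=m[y0:y1,x0:x1]
    pts=cv2.findNonZero(k);b=cv2.minAreaRect(cv2.convexHull(pts));print(nm,len(pts),b,cv2.boxPoints(b).round(1).tolist())
E
```

```text
brown 1703 ((333.058837890625, 163.26470947265625), (77.36885833740234, 51.417545318603516), 14.03624439239502) [[289.29998779296875, 178.8000030517578], [301.79998779296875, 128.89999389648438], [376.79998779296875, 147.6999969482422], [364.3999938964844, 197.60000610351562]]
handle 1243 ((293.8359680175781, 331.56268310546875), (80.25991821289062, 21.183910369873047), 3.0664854049682617) [[253.1999969482422, 340.0], [254.3000030517578, 318.79998779296875], [334.5, 323.1000061035156], [333.29998779296875, 344.29998779296875]]
```

View pics/c3.png

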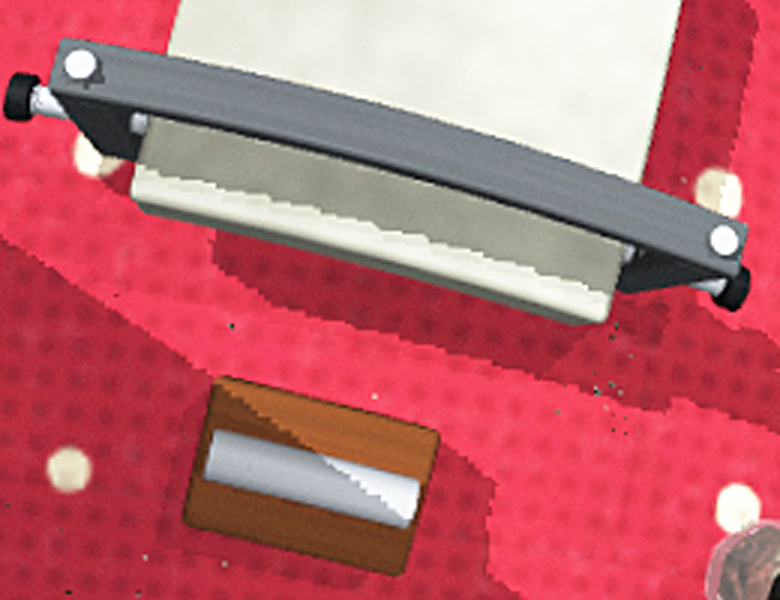

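```bash
python3 - <<'E'
from h import *
f=load("w1");st=f["st"]
c=lambda u,v,z:wz(f,st,230+u/3,5+v/3,z).round(1)[:2]
A,B=c(133,193,72),c(609,320,72);print("front top",A,B,np.linalg.norm(B-A),"mid",(A+B)/2,"yaw x",np.arctan2(*(B-A)[::-1])+np.pi/2)
A,B=c(180,2,72),c(682,2,72);print("sides",A,B,c(640,185,72))
A,B=c(146,212,32),c(582,323,32);print("front bottom",A,B,"mid",(A+B)/2)
q=[c(*p,46) for p in[(218,376),(440,432),(404,575),(185,524)]];print("fulc",q,np.mean(q,0),[np.linalg.norm(q[i]-q[i-1]) for i in range(4)])
print("yaw",[np.arctan2(*(q[1]-q[0])[::-1])+np.pi/2,np.arctan2(*(q[2]-q[3])[::-1])+np.pi/2])
A,B=c(208,452,58),c(416,500,58);print("rod",A,B,(A+B)/2)
w=lambda u,v,z:wz(f,st,u,v,z).round(1)[:2]
print("handle",[w(*p,24) for p in [(253,340),(254,319),(334,323),(333,344)]],"blade", w(421,327,8),w(421,339,8))
print("jar lid",w(517,210,90),"drop",w(487,270,102),"pot",w(209,160,50),"cross ends",c(60,65,112),c(740,245,112))
E
```

```text
front top [406.8  63.1] [583.   43.9] 177.24299704078578 mid [494.9  53.5] yaw x 1.4622574825145471
sides [413.3 137.2] [596.5 174.2] [587.8  96.8]
front bottom [407.6  61.7] [584.3  44.2] mid [495.95  52.95]
fulc [array([444.5,   0.5]), array([531.3,  -8.7]), array([526.2, -66. ]), array([439.2, -57.6])] [485.3  -32.95] [np.float64(58.341237559722714), np.float64(87.28619593039895), np.float64(57.52651562540529), np.float64(87.40457653921796)]
yaw [np.float64(1.4651997911632042), np.float64(1.4745429615712708)]
rod [444.9 -27.9] [524.3 -34.9] [484.6 -31.4]
handle [array([ 408.4, -293.9]), array([ 407.7, -258.6]), array([ 518.3, -248.9]), array([ 522.3, -283.8])] blade [ 650.3 -251.7] [ 655.9 -272.5]
jar lid [702.6 -46. ] drop [ 675.4 -119.3] pot [340.2 -45.3] cross ends [382.4  98.6] [613.6  75.8]
```

```bash
python3 - <<'E'
from rig import r
from h import *
plan(r.sense(),[462,-275,170],toolR(.07,0))
E
```

```text
shift [-3.66 20.35 16.17] rot [ 0.1 -0.3 93.1] rows>= 10.8
```

Call:
apply_moves(
  targets=[
    [[0.4,-0.4,3,1.5,0,0,8.5],[0.4,-0.8,6,3,0,0,17],[0.4,-1.2,9,5,0,0,25.5],[0.4,-1.7,11.5,7,0,0,34],[0.4,-2.2,14,9,0,0,42.5],[0.4,-2.7,16.5,11.5,0,0,51],[0.4,-3.2,18.5,14,0,0,59.5],[0.4,-3.7,20.4,16.2,0,0,68]],
  ],
)

```text
clock: 2.6
eef_pos: [461.1, -276.3, 168.4]
tcp_rot: [3.141, -0.005, -1.066]
contact_force: [0.2, 0.5, -0.0]
opening: 0.7
```

Call:
apply_moves(
  targets=[
    [[0.4,0,0,0,0,0,8.5],[0.4,0,0,0,0,0,17],[0.4,0,0,0,0,0,25.1],[0.4,0,0,0,0,0,25.1]],
  ],
)

```text
clock: 3.0
eef_pos: [461.0, -276.2, 168.1]
tcp_rot: [-3.14, -0.004, -1.507]
contact_force: [-0.1, 0.5, -0.4]
opening: 0.699
```

```bash
python3 - <<'E'
from rig import r
from h import *
st=r.sense(); print(st["eef_pos"],st["tcp_rot"],st["opening"],st["contact_force"],st["qpos"].round(2));f=r.grab_frame("wrist"); f["st"]=st
pickle.dump(f,open("w2.pkl","wb")); cv2.imwrite("pics/w2.png",f["pixels"][...,::-1])
E
```

```text
[ 460.96920009 -276.21508957  168.08392806] [-3.14003092 -0.00428417 -1.50659569] 0.6986218987885281 [-0.14867336  0.46870455 -0.38692882] [-0.54  0.29  1.88 -0.    0.97  0.97]
```

View pics/w2.png

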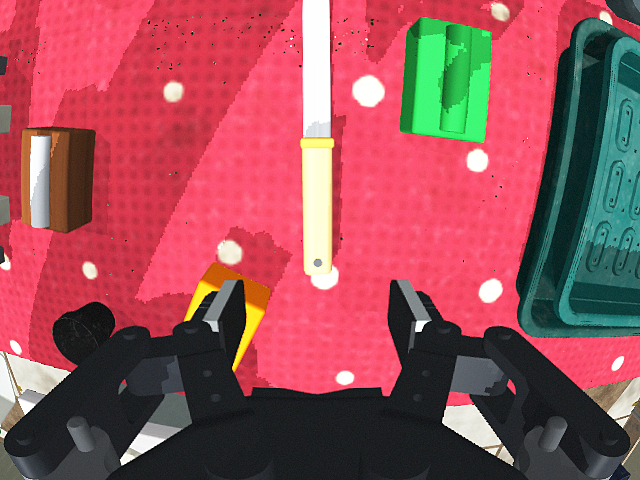

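```bash
python3 - <<'E'
from rig import r
from h import *
f=load("w2");st=f["st"]
w=lambda u,v,z:wz(f,st,u,v,z).round(1)[:2]
q=[w(*p,24) for p in[(303,138),(333.5,138),(332,274),(304,274)]]
F=(q[0]+q[1])/2;Bk=(q[2]+q[3])/2;print(q,"len",np.linalg.norm(F-Bk),"wid",np.linalg.norm(q[0]-q[1]),"grip",(F+Bk)/2,"yaw",np.arctan2(*(F-Bk)[::-1]))
A,B=w(303,4,8),w(330,4,8);print("blade",A,B,(A+B)/2)
print("orange",w(270,290,46),w(212,262,46),w(189,315,46))
g=(F+Bk)/2; M=(A+B)/2; yaw=np.arctan2(*(M-g)[::-1]);print("yaw blade",yaw)
plan(r.sense(),[*g,-7+6],toolR(yaw,0))
E
```

```text
[array([ 520.5, -262.3]), array([ 522. , -285.6]), array([ 411.2, -292.6]), array([ 409.8, -269.3])] len 110.97099846356254 wid 23.348233337878064 grip [ 465.875 -277.45 ] yaw 0.06312145181399521
blade [ 632.8 -254.5] [ 634.2 -276.3] [ 633.5 -265.4]
orange [ 403.4 -243.5] [ 423.6 -197.2] [ 373.8 -174.7]
yaw blade 0.07176320496062331
shift [ 0.08 -0.45 16.92] rot [-0.1 -0.3 -0.1] rows>= 3.4
```

Call:
apply_moves(
  targets=[
    [[0.4,0,-0.5,4.5,0,0,0],[0.4,0.1,-0.5,9,0,0,0],[0.4,0.1,-0.5,12.5,0,0,0],[0.4,0.1,-0.5,15,0,0,0],[0.4,0.1,-0.5,16,0,0,0],[0.4,0.1,-0.5,16.4,0,0,0],[0.4,0.1,-0.5,16.4,0,0,0]],
  ],
  newtons=90,
)

```text
clock: 3.75
eef_pos: [466.8, -277.8, 4.6]
tcp_rot: [-3.139, -0.005, -1.5]
contact_force: [-0.3, -0.3, -0.7]
opening: 0.699
```

Call:
apply_moves(
  targets=[
    [[-1,0,0,0,0,0,0],[-1,0,0,0,0,0,0],[-1,0,0,0,0,0,0],[-1,0,0,0,0,0,0],[-1,0,0,0,0,0,0],[-1,0,0,0,0,0,0],[-1,0,0,0,0,0,0],[-1,0,0,0,0,0,0]],
  ],
  newtons=90,
)

```text
clock: 4.55
eef_pos: [467.5, -278.2, 6.1]
tcp_rot: [-3.138, -0.006, -1.499]
contact_force: [-2.0, 1.5, 10.0]
opening: 0.258
```

```bash
python3 - <<'E'
from rig import r
from h import *
st=r.sense();print(st);pickle.dump(st,open("grasp.pkl","wb"))
E
```

```text
{'clock': 4.55, 'qpos': array([-0.53779528,  0.54330291,  1.95852511, -0.00467882,  0.63338608,
        0.96510552]), 'qvel': array([-5.51452576e-04,  7.09028775e-04,  2.33951668e-03,  1.38052180e-04,
        1.67140091e-03, -8.15035243e-05]), 'joint_efforts': array([-2.01503173e-01, -5.43632054e+01, -1.89014894e+01,  5.28515596e-02,
       -7.06513412e-01,  1.59076117e-01]), 'eef_pos': array([ 467.53051173, -278.21081097,    6.1349378 ]), 'tcp_rot': array([-3.13794338, -0.00592489, -1.49914917]), 'contact_force': array([-2.02661249,  1.54041372, 10.03856341]), 'wrist_torque': array([0.2663626 , 0.27762948, 0.16289262]), 'opening': 0.2583209849822241}
```

```bash
cat >> h.py <<'E'
import os
FR=np.array([495.5,53.]); FU=np.array([485.3,-33.]); PSI=1.462
def TR(p,R): T=np.eye(4);T[:3,:3]=R;T[:3,3]=p;return T
def tcpT(st): return TR(st["eef_pos"],Ro.from_euler('xyz',st["tcp_rot"]).as_matrix())
if os.path.exists("grasp.pkl"):
    G=load("grasp"); GT=np.linalg.inv(tcpT(G))@TR([466,-277.5,12],barR(.072,0))  # bar_grip in tool
def barnow(st):
    T=tcpT(st)@GT; tip=T@[245,0,-9,1]; x=T[:3,0]
    print("grip",T[:3,3].round(1),"tip",tip[:3].round(1),"yaw",np.arctan2(x[1],x[0]).round(3),"slope",np.arcsin(-x[2]).round(3),"F",st["contact_force"].round(1),"M",st["wrist_torque"].round(2),"open",round(st["opening"],3)); return T
def planbar(st,p,psi,s):
    T=TR(p,barR(psi,s))@np.linalg.inv(GT); return plan(st,T[:3,3],T[:3,:3])
def lever(s,L,c=0,psi=PSI):  # grip pos: tangent to rod, tip underside L past contact, clearance c
    a=np.array([np.cos(psi),np.sin(psi)]); f,h=(10+c)*np.sin(s),48+(10+c)*np.cos(s)
    k=L-245; f+=k*np.cos(s)+12*np.sin(s); h+=-k*np.sin(s)+12*np.cos(s)
    return np.array([*(FU+a*f),h])
E
python3 - <<'E'
from rig import r
from h import *
st=r.sense();barnow(st)
planbar(st,[466,-277,175],.072,0)
p=lever(.47,123-70,3);print(p);planbar(st,p,PSI,.47)
p=lever(.47,123,2);print(p)
E
```

```text
grip [ 466.  -277.5   12. ] tip [ 710.4 -259.9    3. ] yaw 0.072 slope -0.0 F [-2.   1.5 10. ] M [0.27 0.28 0.16] open 0.258
shift [  0.05  -0.06 -16.3 ] rot [ 0. -0.  0.] rows>= 3.3
[ 467.94222329 -191.91379054  157.243374  ]
shift [ -8.37  -0.77 -14.57] rot [-21.9  18.4 -78.3] rows>= 9.7
[ 474.66961579 -130.32321586  124.64976573]
```

Call:
apply_moves(
  targets=[
    [[-1,0,0,-1,0,0,0],[-1,0,0,-3,0,0,0],[-1,0,0,-6,0,0,0],[-1,0,0,-9.5,0,0,0],[-1,0,0,-13,0,0,0],[-1,0,0,-16,0,0,0],[-1,0,0,-18,0,0,0],[-1,0,0,-18,0,0,0]],
  ],
)

```text
clock: 5.35
eef_pos: [468.2, -278.1, 189.7]
tcp_rot: [-3.133, -0.009, -1.499]
contact_force: [-0.3, 0.7, -2.4]
opening: 0.254
```

```bash
python3 - <<'E'
from rig import r
from h import *
st=r.sense();barnow(st);print(st["qpos"].round(2))
p=lever(.47,123-70,3);p[2]+=30;print(p);planbar(st,p,PSI,.47)
planbar(st,p,PSI,0)
E
```

```text
grip [ 466.7 -277.3  195.6] tip [ 711.1 -259.7  187.8] yaw 0.072 slope -0.005 F [-0.3  0.7 -2.4] M [ 0.01  0.14 -0.01] open 0.254
[-0.54  0.27  1.86 -0.    1.01  0.96]
[ 467.94222329 -191.91379054  187.243374  ]
shift [-8.46 -0.64  0.76] rot [-22.   18.1 -78.4] rows>= 9.7
shift [-8.73 -0.69  0.76] rot [  0.4  -0.6 -79.6] rows>= 9.3
```

Call:
apply_moves(
  targets=[
    [[-1,0,0,0,0,0,-8],[-1,0,0,0,0,0,-16],[-1,-1,0,0,0,0,-24],[-1,-2,0,0,0,0,-32],[-1,-3.5,0,0,0,0,-40],[-1,-5,-0.3,0,0,0,-48],[-1,-6.5,-0.5,0,0,0,-56],[-1,-8,-0.6,0,0,0,-64]],
  ],
)

```text
clock: 6.15
eef_pos: [467.7, -196.9, 187.8]
tcp_rot: [3.137, -0.01, -0.376]
contact_force: [0.4, 0.5, -2.7]
opening: 0.254
```

```bash
python3 - <<'E'
from rig import r
from h import *
st=r.sense();barnow(st);print(st["qpos"].round(2))
p=lever(.47,123-70,3);p[2]+=30;print(p);planbar(st,p,PSI,.47)
E
```

```text
grip [ 466.4 -197.9  193.7] tip [556.3  29.9 182.6] yaw 1.195 slope 0.008 F [ 0.4  0.5 -2.7] M [-0.06  0.03 -0.02] open 0.254
[-0.4   0.22  1.93 -0.01  0.98 -0.02]
[ 467.94222329 -191.91379054  187.243374  ]
shift [-0.05 -0.37  0.65] rot [-26.2   3.4 -15.2] rows>= 3.5
```

Call:
apply_moves(
  targets=[
    [[-1,0,0,0.1,-4,0.5,-2.5],[-1,0,-0.1,0.2,-9,1,-5],[-1,0,-0.2,0.4,-14,2,-8],[-1,0,-0.3,0.5,-19,2.5,-11],[-1,0,-0.4,0.6,-23,3,-13.5],[-1,0,-0.4,0.7,-26.2,3.4,-15.2],[-1,0,-0.4,0.7,-26.2,3.4,-15.2]],
  ],
)

```text
clock: 6.85
eef_pos: [468.1, -192.0, 179.0]
tcp_rot: [2.674, -0.002, -0.104]
contact_force: [-0.3, -0.5, -2.9]
opening: 0.259
```

```bash
python3 - <<'E'
from rig import r
from h import *
st=r.sense();T=barnow(st);print(st["qpos"].round(2))
fs=[]
ims=[]
for n in ["scene","side","wrist"]:
    f=r.grab_frame(n);f["st"]=st;pickle.dump(f,open(n+"3.pkl","wb"));im=np.ascontiguousarray(f["pixels"][...,::-1])
    if n!="wrist":
        for q in ([245,0,-9,1],[0,0,12,1],[55,0,12,1]):
            u=proj(f,(T@q)[:3]);print(n,np.round(u,1)); cv2.circle(im,tuple(int(round(a)) for a in u),1,(255,0,0),-1)
    else: w=im
    ims.append(im)
a=cv2.resize(ims[0][170:320,190:450],None,fx=3,fy=3)  # 780x450
cv2.imwrite("pics/s3.png",a[:450])
cv2.imwrite("pics/w3.png",w)
E
```

```text
grip [ 467.5 -190.5  184.9] tip [489.8  22.5  65.8] yaw 1.466 slope 0.471 F [-0.3 -0.5 -2.9] M [ 0.28  0.03 -0.01] open 0.259
[-0.08  0.25  2.01 -0.58  0.97  0.37]
scene [284.2 248.2]
scene [368.  215.6]
scene [346.3 221.4]
side [324.2 257.4]
side [362.  178.6]
side [353.9 193.3]
```

View pics/s3.png

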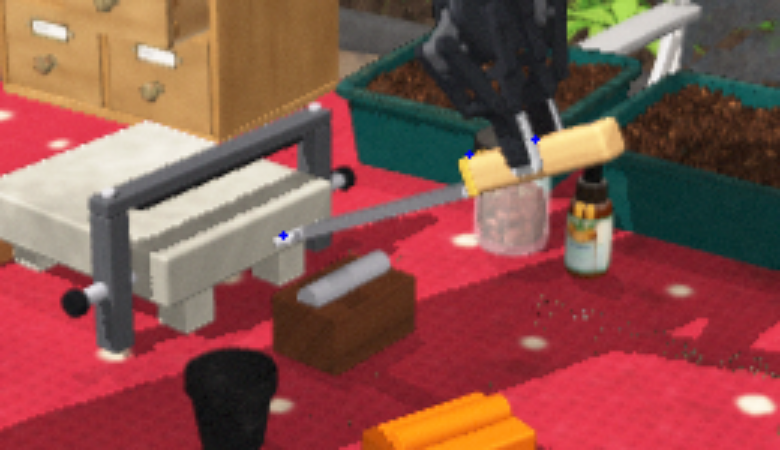

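Picture 9: the predicted bar points (blue) fall on the real tip at (283,237) and the handle, so the grasp model holds. Next the bar goes down and slides in.

```bash
python3 - <<'E'
from rig import r
from h import *
st=r.sense()
for L in (53,90):
    p=lever(.47,L,3);planbar(st,p,PSI,.47)
E
```

```text
shift [-0.05 -1.29  2.6 ] rot [-0.1  0.  -0. ] rows>= 0.6
shift [-0.06 -4.99  2.62] rot [-0.1  0.  -0. ] rows>= 1.1
```

Call:
apply_moves(
  targets=[
    [[-1,0,-0.5,1,0,0,0],[-1,0,-1,2,0,0,0],[-1,0,-1.3,2.6,0,0,0],[-1,0,-2,2.6,0,0,0],[-1,0,-3,2.6,0,0,0],[-1,0,-4,2.6,0,0,0],[-1,0,-4.5,2.6,0,0,0],[-1,0,-4.5,2.6,0,0,0]],
  ],
)

```text
clock: 7.8
eef_pos: [472.5, -163.9, 136.7]
tcp_rot: [2.676, -0.005, -0.106]
contact_force: [-0.4, -0.7, -2.7]
opening: 0.259
```

```bash
python3 - <<'E'
from rig import r
from h import *
st=r.sense();T=barnow(st)
p=lever(.47,123,2.5);planbar(st,p,PSI,.47)
o=[]
for n,(x0,y0,x1,y1),k in [("scene",(220,220,350,310),5),("side",(260,230,390,320),5)]:
    f=r.grab_frame(n);im=np.ascontiguousarray(f["pixels"][...,::-1]);f["st"]=st;pickle.dump(f,open(n+"4.pkl","wb"))
    u=proj(f,(T@[245,0,-9,1])[:3]);print(n,np.round(u,1))
    o.append(cv2.resize(im[y0:y1,x0:x1],None,fx=4.5,fy=3.3,interpolation=cv2.INTER_CUBIC) if 0 else cv2.resize(im[y0:y1,x0:x1],(430,298),interpolation=cv2.INTER_CUBIC))
cv2.imwrite("pics/s4.png",np.vstack(o))
E
```

```text
grip [ 471.8 -162.5  142.6] tip [494.9  50.8  23.9] yaw 1.463 slope 0.469 F [-0.4 -0.7 -2.7] M [ 0.28  0.   -0.05] open 0.259
shift [-0.06 -3.69  0.11] rot [-0.1  0.   0. ] rows>= 0.7
scene [275.2 261.6]
side [317.5 279.3]
```

View pics/s4.png

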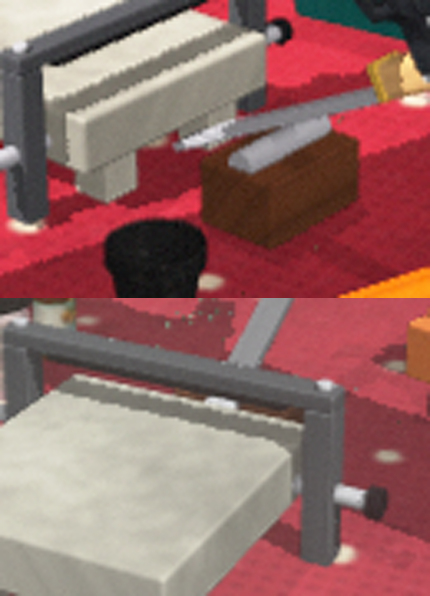

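Picture 10: the tip (crop (178,145)) is midway between the front feet, low and just short of the slab, and the blade runs just above the rod. I'll slide it in gently.

Call:
apply_moves(
  targets=[
    [[-1,0,-0.5,0.1,0,0,0],[-1,0,-1,0.1,0,0,0],[-1,0,-1.5,0.1,0,0,0],[-1,0,-2,0.1,0,0,0]],
  ],
)

```text
clock: 8.3
eef_pos: [474.4, -146.9, 127.0]
tcp_rot: [2.676, -0.005, -0.107]
contact_force: [0.2, 0.2, -3.5]
opening: 0.252
```

Call:
apply_moves(
  targets=[
    [[-1,0,-0.5,0,0,0,0],[-1,0,-1,0,0,0,0],[-1,0,-1.5,0,0,0,0],[-1,0,-1.6,0,0,0,0],[-1,0,-1.6,0,0,0,0]],
  ],
)

```text
clock: 8.8
eef_pos: [476.0, -132.5, 119.7]
tcp_rot: [2.676, -0.005, -0.106]
contact_force: [0.5, 0.4, -2.8]
opening: 0.257
```

```bash
python3 - <<'E'
from rig import r
from h import *
st=r.sense();T=barnow(st)
for s in (.43,.40,.35): p=lever(s,124,0);print(s,p);planbar(st,p,PSI,s)
E
```

```text
grip [ 475.3 -131.1  125.6] tip [498.5  82.2   6.8] yaw 1.463 slope 0.469 F [ 0.5  0.4 -2.8] M [ 0.24 -0.01 -0.01] open 0.257
0.43 [ 474.35346485 -133.21763859  118.43861359]
shift [-0.07 -0.14  0.74] rot [2.2 0.  0. ] rows>= 0.3
0.4 [ 474.12897425 -135.27289334  115.38296129]
shift [-0.08 -0.11  1.1 ] rot [4.  0.  0.1] rows>= 0.5
0.35 [ 473.77725929 -138.49291154  110.15683438]
shift [-0.08 -0.09  1.7 ] rot [6.8 0.  0.1] rows>= 0.8
```

Call:
apply_moves(
  targets=[
    [[-1,0,0,0.1,0,0,0],[-1,0,0,0.2,0,0,0],[-1,0,-0.1,0.4,0.8,0,0],[-1,0,-0.1,0.7,2.2,0,0],[-1,0,-0.1,0.9,3,0,0],[-1,0,-0.1,1.1,4,0,0],[-1,0,-0.1,1.1,4,0,0]],
  ],
)

```text
clock: 9.5
eef_pos: [475.4, -136.9, 109.4]
tcp_rot: [2.747, -0.005, -0.107]
contact_force: [0.2, 0.8, -1.4]
opening: 0.262
```

```bash
python3 - <<'E'
from rig import r
from h import *
st=r.sense();T=barnow(st)
for s in (.37,.34,.3): p=lever(s,124,0);planbar(st,p,PSI,s)
E
```

```text
grip [ 474.7 -135.9  115.4] tip [498.9  85.1  12. ] yaw 1.462 slope 0.399 F [ 0.2  0.8 -1.4] M [ 0.4  -0.04 -0.07] open 0.262
shift [-0.07 -0.01  0.34] rot [1.6 0.  0. ] rows>= 0.2
shift [-0.07  0.03  0.7 ] rot [3.4 0.  0. ] rows>= 0.4
shift [-0.07  0.05  1.18] rot [5.6 0.  0. ] rows>= 0.7
```

Call:
apply_moves(
  targets=[
    [[-1,0,0,0.2,0.8,0,0],[-1,0,0,0.4,1.6,0,0],[-1,0,0,0.6,2.5,0,0],[-1,0,0,0.8,3.4,0,0],[-1,0,0,0.8,3.4,0,0]],
  ],
)

```text
clock: 10.0
eef_pos: [475.5, -139.9, 102.7]
tcp_rot: [2.807, -0.006, -0.107]
contact_force: [-1.8, 7.3, 10.1]
opening: 0.255
```

```bash
python3 - <<'E'
from rig import r
from h import *
st=r.sense();T=barnow(st)
for s in (.32,.28,.24): p=lever(s,124,0);planbar(st,p,PSI,s)
E
```

```text
grip [ 474.8 -139.3  108.7] tip [499.5  87.5  19. ] yaw 1.462 slope 0.338 F [-1.8  7.3 10.1] M [0.54 0.46 0.09] open 0.255
shift [-0.11  0.04  0.2 ] rot [ 1. -0.  0.] rows>= 0.1
shift [-0.11  0.08  0.68] rot [ 3.3 -0.   0. ] rows>= 0.4
shift [-0.11  0.11  1.17] rot [ 5.6 -0.   0. ] rows>= 0.7
```

Call:
apply_moves(
  targets=[
    [[-1,0,0,0.3,1,0,0],[-1,0,0,0.5,2,0,0],[-1,0,0.1,0.7,3,0,0],[-1,0,0.1,0.8,3.5,0,0],[-1,0,0.1,0.8,3.5,0,0]],
  ],
)

```text
clock: 10.5
eef_pos: [475.4, -142.7, 95.8]
tcp_rot: [2.87, -0.007, -0.107]
contact_force: [-1.8, 10.9, 8.5]
opening: 0.26
```

```bash
cat > lv.py <<'E'
from rig import r
from h import *
import sys
st=r.sense();T=barnow(st)
s0=np.arcsin(-T[2,0])
for s in (s0,s0-.02,s0-.04): p=lever(s,124,0);print("s",round(s,3));planbar(st,p,PSI,s)
# slab tilt from side camera: front-left... edge of slab
f=r.grab_frame("side");f["st"]=st;pickle.dump(f,open(f"side_{int(st['clock']*100)}.pkl","wb"))
f0=load("side0");d=cv2.absdiff(f["pixels"],f0["pixels"]).max(2)
print("changed px in slab roi",int((d[245:330,225:350]>40).sum()))
E
python3 lv.py
```

```text
grip [ 474.6 -142.4  101.9] tip [500.   89.6  26.7] yaw 1.462 slope 0.275 F [-1.8 10.9  8.5] M [1.41 0.45 0.23] open 0.26
s 0.275
shift [-0.12  0.06 -0.  ] rot [ 0.  -0.1 -0. ] rows>= 0.0
s 0.255
shift [-0.13  0.09  0.24] rot [ 1.1 -0.1  0. ] rows>= 0.1
s 0.235
shift [-0.13  0.12  0.48] rot [ 2.3 -0.1  0. ] rows>= 0.3
changed px in slab roi 3117
```

Call:
apply_moves(
  targets=[
    [[-1,0,-0.1,0.3,1,0,0],[-1,0,-0.1,0.5,2,0,0],[-1,0,-0.1,0.7,3,0,0],[-1,0,-0.1,0.8,3.5,0,0],[-1,0,-0.1,0.8,3.5,0,0]],
  ],
)

```text
clock: 11.05
eef_pos: [475.4, -144.6, 88.9]
tcp_rot: [2.93, -0.007, -0.107]
contact_force: [-3.3, -0.2, 13.6]
opening: 0.254
```

```bash
python3 lv.py
```

```text
grip [ 474.5 -144.7   94.9] tip [500.1  91.4  33.9] yaw 1.463 slope 0.215 F [-3.3 -0.2 13.6] M [-0.39  0.81  0.2 ] open 0.254
s 0.215
shift [-0.14  0.14 -0.01] rot [-0.  -0.1  0.1] rows>= 0.0
s 0.195
shift [-0.14  0.17  0.23] rot [ 1.1 -0.1  0.1] rows>= 0.1
s 0.175
shift [-0.15  0.2   0.47] rot [ 2.3 -0.1  0.1] rows>= 0.3
changed px in slab roi 3320
```

Call:
apply_moves(
  targets=[
    [[-1,0,0,0.15,0.7,0,0],[-1,0,0,0.3,1.4,0,0],[-1,0,0,0.4,1.9,0,0],[-1,0,0,0.4,1.9,0,0]],
  ],
)

```text
clock: 11.5
eef_pos: [475.3, -145.4, 85.7]
tcp_rot: [2.963, -0.007, -0.106]
contact_force: [-2.5, 5.4, 10.4]
opening: 0.259
```

```bash
python3 lv.py
```

```text
grip [ 474.4 -145.7   91.7] tip [500.   92.3  38.6] yaw 1.464 slope 0.182 F [-2.5  5.4 10.4] M [0.27 0.69 0.21] open 0.259
s 0.182
shift [-0.15  0.18  0.05] rot [-0.  -0.1  0.1] rows>= 0.0
s 0.162
shift [-0.15  0.21  0.29] rot [ 1.1 -0.1  0.1] rows>= 0.1
s 0.142
shift [-0.15  0.23  0.53] rot [ 2.3 -0.1  0.1] rows>= 0.3
changed px in slab roi 3457
```

Call:
apply_moves(
  targets=[
    [[-1,0,0,0.15,0.6,0,0],[-1,0,0,0.3,1.2,0,0],[-1,0,0,0.4,1.7,0,0],[-1,0,0,0.4,1.7,0,0]],
  ],
)

```text
clock: 11.95
eef_pos: [475.3, -146.1, 82.5]
tcp_rot: [2.993, -0.007, -0.106]
contact_force: [-3.1, 5.3, 10.7]
opening: 0.256
```

```bash
python3 lv.py
```

```text
grip [ 474.4 -146.6   88.5] tip [500.   92.9  42.5] yaw 1.465 slope 0.152 F [-3.1  5.3 10.7] M [0.28 0.66 0.23] open 0.256
s 0.152
shift [-0.16  0.21  0.08] rot [-0.  -0.1  0.1] rows>= 0.1
s 0.132
shift [-0.16  0.24  0.31] rot [ 1.1 -0.1  0.2] rows>= 0.1
s 0.112
shift [-0.16  0.26  0.55] rot [ 2.3 -0.1  0.2] rows>= 0.3
changed px in slab roi 3541
```

Call:
apply_moves(
  targets=[
    [[-1,0,0,0.15,0.6,0,0],[-1,0,0,0.3,1.2,0,0],[-1,0,0,0.4,1.8,0,0],[-1,0,0,0.4,1.8,0,0]],
  ],
)

```text
clock: 12.4
eef_pos: [475.4, -146.7, 79.2]
tcp_rot: [3.025, -0.007, -0.105]
contact_force: [-2.7, 4.3, 10.2]
opening: 0.259
```

Call:
apply_moves(
  targets=[
    [[-1,0,0,0.15,0.6,0,0],[-1,0,0,0.3,1.2,0,0],[-1,0,0,0.4,1.8,0,0],[-1,0,0,0.4,1.8,0,0]],
  ],
)

```text
clock: 12.8
eef_pos: [475.4, -147.3, 76.0]
tcp_rot: [3.056, -0.007, -0.104]
contact_force: [-2.5, 4.6, 10.0]
opening: 0.254
```

Call:
apply_moves(
  targets=[
    [[-1,0,0,0.15,0.6,0,0],[-1,0,0,0.3,1.2,0,0],[-1,0,0,0.4,1.8,0,0],[-1,0,0,0.4,1.8,0,0]],
  ],
)

```text
clock: 13.2
eef_pos: [475.4, -147.7, 72.6]
tcp_rot: [3.088, -0.007, -0.103]
contact_force: [-2.5, 3.9, 10.0]
opening: 0.256
```

```bash
python3 lv.py
```

```text
grip [ 474.5 -148.8   78.6] tip [499.7  94.   55.6] yaw 1.467 slope 0.057 F [-2.5  3.9 10. ] M [-0.16  0.61  0.25] open 0.256
s 0.057
shift [-0.19  0.32  0.19] rot [-0.  -0.1  0.3] rows>= 0.1
s 0.037
shift [-0.19  0.35  0.43] rot [ 1.1 -0.1  0.3] rows>= 0.1
s 0.017
shift [-0.19  0.37  0.67] rot [ 2.3 -0.1  0.3] rows>= 0.3
changed px in slab roi 3769
```

Call:
apply_moves(
  targets=[
    [[-1,0,0,0.15,0.5,0,0],[-1,0,0,0.3,1,0,0],[-1,0,0,0.4,1.5,0,0],[-1,0,0,0.4,1.5,0,0]],
  ],
)

```text
clock: 13.65
eef_pos: [475.7, -148.0, 70.3]
tcp_rot: [3.114, -0.008, -0.102]
contact_force: [-5.9, 5.8, 25.3]
opening: 0.258
```

Force jumped from 10 to 25 N, so the rubber is met. I'll ease off slightly and look at the bolts.

Call:
apply_moves(
  targets=[
    [[-1,0,0,-0.1,-0.3,0,0],[-1,0,0,-0.1,-0.3,0,0]],
  ],
)

```text
clock: 13.85
eef_pos: [475.8, -147.9, 72.2]
tcp_rot: [3.109, -0.008, -0.101]
contact_force: [-2.7, 5.0, 10.3]
opening: 0.252
```

```bash
python3 lv.py; python3 - <<'E'
from rig import r
from h import *
o=[]
for n,(x0,y0,x1,y1) in [("scene",(185,205,325,290)),("side",(240,225,400,322))]:
    f=r.grab_frame(n);im=np.ascontiguousarray(f["pixels"][...,::-1])
    o.append(cv2.resize(im[y0:y1,x0:x1],(490,298),interpolation=cv2.INTER_CUBIC))
cv2.imwrite("pics/s5.png",np.vstack(o))
E
```

```text
grip [ 474.9 -149.    78.2] tip [499.4  94.2  60.2] yaw 1.47 slope 0.037 F [-2.7  5.  10.3] M [-0.08  0.56  0.36] open 0.252
s 0.037
shift [-0.23  0.35  0.38] rot [-0.  -0.1  0.5] rows>= 0.1
s 0.017
shift [-0.23  0.38  0.62] rot [ 1.1 -0.1  0.5] rows>= 0.2
s -0.003
shift [-0.23  0.41  0.86] rot [ 2.3 -0.1  0.5] rows>= 0.3
changed px in slab roi 3745
```

View pics/s5.png

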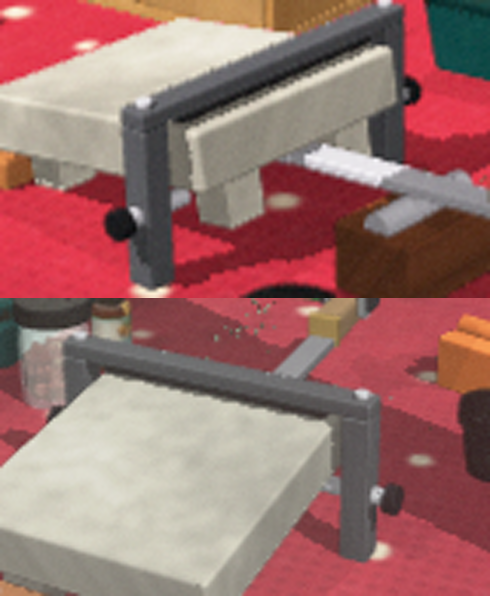

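Picture 11: both bolt knobs have moved in against the posts, and the left bolt shows under the raised slab at crop (180,197). I'll lower gently.

Call:
apply_moves(
  targets=[
    [[-1,0,0,-0.15,-0.6,0,0],[-1,0,0,-0.3,-1.2,0,0],[-1,0,0,-0.4,-1.7,0,0],[-1,0,0,-0.4,-1.7,0,0]],
  ],
)

```text
clock: 14.4
eef_pos: [475.4, -147.8, 75.9]
tcp_rot: [3.078, -0.007, -0.1]
contact_force: [-0.3, -1.9, -3.2]
opening: 0.258
```

Call:
apply_moves(
  targets=[
    [[-1,0,0,-0.15,-0.6,0,0],[-1,0,0,-0.3,-1.2,0,0],[-1,0,0,-0.4,-1.7,0,0],[-1,0,0,-0.4,-1.7,0,0]],
  ],
)

```text
clock: 14.8
eef_pos: [475.7, -147.3, 80.0]
tcp_rot: [3.048, -0.008, -0.1]
contact_force: [-0.5, -0.2, -3.4]
opening: 0.254
```

```bash
python3 lv.py
```

```text
grip [ 474.8 -148.1   86. ] tip [499.1  93.6  53.3] yaw 1.471 slope 0.097 F [-0.5 -0.2 -3.4] M [-0.2   0.03 -0.  ] open 0.254
s 0.097
shift [-0.21  0.23  0.46] rot [-0.  -0.2  0.5] rows>= 0.1
s 0.077
shift [-0.21  0.26  0.7 ] rot [ 1.1 -0.2  0.5] rows>= 0.2
s 0.057
shift [-0.21  0.28  0.94] rot [ 2.3 -0.1  0.5] rows>= 0.3
changed px in slab roi 3666
```

```bash
python3 - <<'E'
from rig import r
from h import *
st=r.sense()
planbar(st,lever(.22,124,4.5,1.471),1.471,.22)
E
```

```text
shift [-0.09 -0.13 -1.44] rot [-7.1 -0.1 -0.1] rows>= 0.8
```

Call:
apply_moves(
  targets=[
    [[-1,0,0,-0.3,-1.5,0,0],[-1,0,-0.1,-0.7,-3.5,0,0],[-1,0,-0.1,-1.1,-5.5,0,0],[-1,0,-0.1,-1.4,-7,0,0],[-1,0,-0.1,-1.4,-7,0,0]],
  ],
)

```text
clock: 15.35
eef_pos: [476.3, -144.6, 94.1]
tcp_rot: [2.926, -0.009, -0.099]
contact_force: [0.4, -0.2, -2.6]
opening: 0.258
```

Call:
apply_moves(
  targets=[
    [[-1,0,0.5,0,0,0,0],[-1,0,1,-0.1,0,0,0],[-1,0,1.5,-0.1,0,0,0],[-1,0,2,-0.1,0,0,0]],
  ],
)

```text
clock: 15.75
eef_pos: [474.2, -164.5, 99.4]
tcp_rot: [2.927, -0.009, -0.1]
contact_force: [0.2, 0.6, -2.4]
opening: 0.256
```

```bash
python3 lv.py
```

```text
grip [ 473.3 -164.6  105.5] tip [497.3  71.4  43.6] yaw 1.47 slope 0.219 F [ 0.2  0.6 -2.4] M [ 0.07  0.05 -0.01] open 0.256
s 0.219
shift [-0.23 -2.05  0.55] rot [-0.  -0.3  0.4] rows>= 0.4
s 0.199
shift [-0.24 -2.01  0.79] rot [ 1.1 -0.3  0.4] rows>= 0.4
s 0.179
shift [-0.24 -1.99  1.03] rot [ 2.3 -0.3  0.4] rows>= 0.5
changed px in slab roi 3662
```

Call:
apply_moves(
  targets=[
    [[-1,0,1,0,0,0,0],[-1,0,2.5,0,0,0,0],[-1,0,4.5,-0.2,0,0,0],[-1,0,7,-0.5,0,0,0],[-1,0,9,-2,0,0,0],[-1,0,11,-4.5,0,0,0],[-1,0,12,-7,0,0,0],[-1,0,12,-8,0,0,0]],
  ],
)

```text
clock: 16.6
eef_pos: [464.2, -266.4, 206.0]
tcp_rot: [2.925, -0.013, -0.101]
contact_force: [0.7, 0.2, -2.4]
opening: 0.26
```

```bash
python3 - <<'E'
from rig import r
from h import *
st=r.sense();barnow(st);print(st["qpos"].round(2))
planbar(st,[466,-280,195],.072,0)
planbar(st,[466,-280,195],.072,0.03)
E
```

```text
grip [ 463.3 -266.4  212. ] tip [487.8 -30.6 149.7] yaw 1.467 slope 0.22 F [ 0.7  0.2 -2.4] M [ 0.02 -0.05  0.01] open 0.26
[-0.39  0.21  1.92 -0.25  0.96 -0.15]
shift [0.46 1.   1.95] rot [ 9.8 -8.8 79.7] rows>= 9.4
shift [0.44 1.   1.96] rot [  8.3 -10.   79.6] rows>= 9.4
```

Call:
apply_moves(
  targets=[
    [[-1,0,0.1,0,1,-0.9,8.2],[-1,0.1,0.3,0,2,-1.8,16.4],[-1,0.1,0.5,0,3,-2.7,24.6],[-1,0.2,0.6,0,4,-3.6,32.8],[-1,0.2,0.7,0,5,-4.5,41],[-1,0.3,0.8,0,6,-5.4,49.2],[-1,0.4,0.9,0,7,-6.3,57.4],[-1,0.5,1,0,8,-7.2,65.6]],
  ],
)

```text
clock: 17.4
eef_pos: [467.7, -276.2, 207.2]
tcp_rot: [3.11, -0.03, -1.258]
contact_force: [0.0, -0.3, -1.8]
opening: 0.253
```

```bash
python3 - <<'E'
from rig import r
from h import *
st=r.sense();barnow(st);print(st["qpos"].round(2))
planbar(st,[466,-280,50],.072,0)
E
```

```text
grip [ 466.2 -275.7  213.1] tip [ 698.9 -200.7  195.6] yaw 0.313 slope 0.035 F [ 0.  -0.3 -1.8] M [-0.04  0.1   0.01] open 0.253
[-0.51  0.25  1.83 -0.05  1.06  0.77]
shift [-0.06 -0.35 16.31] rot [ 1.7 -1.5 13.8] rows>= 3.3
```

Call:
apply_moves(
  targets=[
    [[-1,0,-0.1,1,0.6,-0.5,5],[-1,0,-0.3,4,1.2,-1,10],[-1,0,-0.4,7.5,1.7,-1.5,13.8],[-1,0,-0.4,11,1.7,-1.5,13.8],[-1,0,-0.4,14,1.7,-1.5,13.8],[-1,0,-0.4,16,1.7,-1.5,13.8],[-1,0,-0.4,17,1.7,-1.5,13.8],[-1,0,-0.4,17,1.7,-1.5,13.8]],
  ],
)

```text
clock: 18.2
eef_pos: [466.9, -280.6, 35.7]
tcp_rot: [-3.141, -0.005, -1.499]
contact_force: [0.5, 0.4, -2.9]
opening: 0.254
```

```bash
python3 - <<'E'
from rig import r
from h import *
st=r.sense();T=barnow(st)
planbar(st,[466,-280,14],.072,0)
f=r.grab_frame("scene");im=np.ascontiguousarray(f["pixels"][...,::-1])
print("tip pred",proj(f,(T@[245,0,-9,1])[:3]),"handle front top pred",proj(f,(T@[55,0,12,1])[:3]))
hsv=cv2.cvtColor(im,cv2.COLOR_BGR2HSV)
m=cv2.inRange(hsv,(0,0,120),(179,70,255));m[:, :380]=0;m[:,470:]=0;m[:215]=0;m[300:]=0
n,l,s,c=cv2.connectedComponentsWithStats(m);print([(s[i].tolist(),c[i].round(1).tolist()) for i in range(1,n) if s[i][4]>60])
E
```

```text
grip [ 465.4 -279.9   41.6] tip [ 709.7 -262.2   31.8] yaw 0.072 slope 0.003 F [ 0.5  0.4 -2.9] M [ 0.03  0.13 -0.05] open 0.254
shift [-0.   -0.06  2.76] rot [0.2 0.1 0. ] rows>= 0.6
tip pred (np.float64(446.4287497233), np.float64(257.95672991740776)) handle front top pred (np.float64(418.1041129629119), np.float64(284.7690226862336))
[([397, 215, 36, 13, 184], [414.0, 223.0]), ([424, 269, 11, 14, 67], [429.0, 275.9])]
```

Lower to contact, then release.

Call:
apply_moves(
  targets=[
    [[-1,0,0,0.8,0,0,0],[-1,0,0,1.5,0,0,0],[-1,0,0,2,0,0,0],[-1,0,0,2.4,0,0,0],[-1,0,0,2.7,0,0,0],[-1,0,0,2.7,0,0,0]],
  ],
)

```text
clock: 18.85
eef_pos: [467.8, -281.3, 9.7]
tcp_rot: [-3.14, -0.006, -1.499]
contact_force: [-1.7, -0.2, -1.6]
opening: 0.259
```

```bash
python3 - <<'E'
from rig import r
from h import *
barnow(r.sense())
E
```

```text
grip [ 466.3 -280.5   15.5] tip [ 710.6 -262.8    6.1] yaw 0.072 slope 0.002 F [-1.7 -0.2 -1.6] M [ 0.06 -0.14  0.01] open 0.259
```

Call:
apply_moves(
  targets=[
    [[-1,0,0,0.15,0,0,0],[-1,0,0,0.3,0,0,0],[-1,0,0,0.3,0,0,0]],
  ],
)

```text
clock: 19.15
eef_pos: [468.0, -281.4, 6.8]
tcp_rot: [-3.139, -0.006, -1.499]
contact_force: [-1.3, -0.4, 0.8]
opening: 0.259
```

Call:
apply_moves(
  targets=[
    [[-0.3,0,0,0,0,0,0],[0,0,0,0,0,0,0],[0.2,0,0,0,0,0,0],[0.4,0,0,0,0,0,0],[0.4,0,0,0,0,0,0],[0.4,0,0,0,0,0,0]],
  ],
  newtons=30,
)

```text
clock: 19.75
eef_pos: [468.1, -281.4, 6.8]
tcp_rot: [-3.139, -0.006, -1.499]
contact_force: [0.2, -0.9, -0.4]
opening: 0.699
```

Call:
apply_moves(
  targets=[
    [[0.4,0,0,-1,0,0,0],[0.4,0,0,-3,0,0,0],[0.4,0,0,-6,0,0,0],[0.4,0,0,-10,0,0,0],[0.4,0,0,-14,0,0,0],[0.4,0,0,-16,0,0,0],[0.4,0,0,-16,0,0,0]],
  ],
)

```text
clock: 20.45
eef_pos: [469.4, -281.5, 170.8]
tcp_rot: [-3.134, -0.01, -1.499]
contact_force: [-0.4, -0.0, 0.4]
opening: 0.699
```

```bash
python3 - <<'E'
from rig import r
from h import *
o=[]
for n,(x0,y0,x1,y1) in [("scene",(180,195,500,340)),("side",(220,190,410,330))]:
    f=r.grab_frame(n);im=np.ascontiguousarray(f["pixels"][...,::-1]);pickle.dump(f,open(n+"9.pkl","wb"))
    o.append(cv2.resize(im[y0:y1,x0:x1],(640,290) if n=="scene" else (400,295),interpolation=cv2.INTER_CUBIC))
o[1]=cv2.copyMakeBorder(o[1],0,0,0,240,cv2.BORDER_CONSTANT)
cv2.imwrite("pics/s9.png",np.vstack(o))
E
```

```text
(no output)
```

View pics/s9.png

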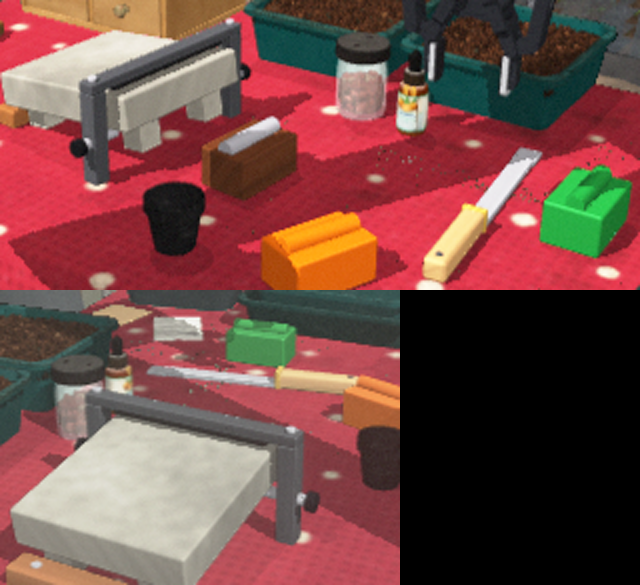

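Picture 12: the slab stays up at the front with both feet clear, evenly, with the bolts in. The bar lies flat in its old place, far from slab and fulcrum, and the jar and bottle have not moved. Handing in.

```bash
python3 -c "
from rig import r
print(r.sign_off()); print(r.sense()['clock'])"
```

```text
the job is handed in; nothing more can be done
None
the job is handed in; nothing more can be done
```

The slab is propped up at the front on both spring bolts, and the job is handed in; no verdict was reported.

- **Lift:** I laid the bar over the brown fulcrum with its tip about 30 mm under the middle of the slab's front edge. I levered in 4 mm steps at about 10 N until the force jumped to 25 N at the rubber. That was briefly over the 20 N you call forcing. I estimate the load on the fulcrum then at about 67 N, under the 75 N limit; it was not measured. I backed off at once.
- **Letting down:** The slab settled onto the bolts, and the handle force dropped to the bar's own weight. I drew the bar out and laid it flat in its original place.
- **Last checks:** The pictures show both bolts in, the slab's front up evenly, and the bar flat on the table well clear of slab and fulcrum. The jar and dropper bottle look unmoved. The clock was at about 20 s of the 72 s.
- **Not measured or disagreeing:** I judged the slab's final tilt by eye. During the lift the predicted bar height drifted 2 to 5 mm from the fulcrum model, probably slight pitch slip in the grip. The first slab position from the scene camera was about 13 mm off the wrist camera's, and I used the wrist camera's.

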